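# Click the tube clamp of the teak kaleidoscope stand to locked

## Task

Lock the clamp that holds the silver tube on the teak stand: turn that stand's black torque knob clockwise (seen from above) until it clicks past its detent and its white pointer rests at the red dot, then let go. Leave the knob of the pale maple stand as it is, and the silver tube lying in its cradle.

Things in the scene. Friction and masses are not known exactly. Their poses are not given: they have to be found in the camera images.
- teak_knob_grip (a point): Knob to turn: upright black bar 46 long, 12 thick, 34 mm high on a 48 mm steel disc, white pointer line on top, on the orange-brown teak stand (190 x 85 mm, fixed on the locked turntable). Point on its vertical axis, 12 mm below the bar's top, 22 above the disc. x along the bar to the pointer end, y across it (pinch along y), z up, turning with it. Nothing else within 50 mm is above the disc
- teak_knob (a joint): Knob angle in rad, grows clockwise from above. Starts near 0 (pointer at white dot, open); locked seat 1.05, 60 degrees on (red dot). A spring detent resists with up to 0.09 N m near 0.26; past 0.52 it pulls on to 1.05; let go earlier, it springs back to 0. Stops at -0.12 and 1.22. As it turns, an aluminium jaw slides 8 mm to the tube
- maple_knob (a joint): Angle in rad, same sense, of the alike knob on the alike but pale cream maple stand, which carries a copper tube, about 190 mm from the teak stand on the same turntable, on either side. To be left near 0
- silver_tube_mid (a point): Centre of the silver tube, 40 mm across, 150 mm long (y along it), level and loose in the teak stand's cradle, 105 mm from the knob's axis, crosswise to the line to the knob; its top is 16 mm above the knob's grip point. To be left there

How it is judged:
At the end, for the whole second after the job is handed in: The teak stand's knob rests past its detent in the locked seat (angle above 0.87 rad; the seat is at 1.05), the maple stand's knob is still in its open seat (below 0.3 rad), and the silver tube lies within 20 mm of where it began (value of joint teak_knob above 0.87 rad and velocity of joint teak_knob between -0.1 and 0.1 rad/s and value of joint maple_knob below 0.3 rad and distance of silver_tube_mid from where it was at the start of the episode below 0.02 m); the robot touches nothing.
It fails at once if the maple stand's knob is turned (beyond 0.4 rad) (value of joint maple_knob above 0.4 rad).
It fails at once if the silver tube is shifted more than 30 mm (distance of silver_tube_mid from where it was at the start of the episode above 0.03 m).
It also fails if it takes over 32 s, if anything falls off the work surface, if the arm or the gripper's body presses on something with over 40 N, if the wrist force passes 120 N, or if a joint passes its speed limit or range.

## Robot

A 6-joint arm with a two-finger parallel gripper is mounted at the origin on the work surface. World frame = base frame: x ahead of the robot, y to its left, z up, the work surface at z = 0. Lengths are in m, angles in rad, forces in N, time in s.
With the tool pointing down it reaches from about 0.325 to 0.925 m from the base axis. Payload 3.1 kg.
Tool frame: the origin (TCP) lies at the very end of the fingers, on their centre line; the grasp point (between the pads) lies 19 mm behind it (tcp_to_grasp is the distance from the TCP to the grasp point, in m); z points along the fingers, y is the line along which they close (so a half turn about z gives the same grasp; the last joint's range is limited). The gripper opens to 85 mm and grips with 20 to 120 N. Pads are 22 mm wide; open, the fingers measure 114 mm over their backs; the gripper's body (76 mm by 85 mm) begins 54 mm behind the grasp point. The pads swing forward as they close: fully open they stand 13 mm farther back than shut.
Start: joints at [-1.238, 0.217, 1.613, -0, 1.311, -0.112], TCP at [0.269, -0.564, 0.231] pointing down, gripper open.
Joint ranges: [-2.75, 2.75], [-0.78, 2.1], [0.31, 2.55], [-1.13, 4.27], [0.13, 2.63], [-2.58, 2.58]. Speed limits (rad/s): [2.79, 2.79, 3.14, 3.14, 3.14, 3.14].

## Interface

Orientations are given as a unit quaternion [w, x, y, z].
In Python, from plant import read_state, capture, calibration, hand_in, spot_in, cut_out, place_of, tcp_to_grasp gives the robot as it stands.
- The arm moves only by the tool servo_tool, never from a script. Its argument "rows" is a list of rows, each a list of 5 numbers: the opening, from 0 (shut) to 1 (fully open), then the shift along the tool's x, y, z in mm, then the turn about the tool's z in degrees. A call has exactly 10 rows; each row shifts and turns the commanded pose from where the row before left it, along the tool's axes as they then stand; what a row does not reach is not made up. A row lasts 1/12 s, in which the tool goes at most 41.7 mm and 7.16 degrees, less where a joint would pass 70% of its speed; a pose out of reach is approached as far as the arm can. A call is refused whole if a number of a shift passes 41.7 or a number of a turn 7.16, either way. A call with a gripper value outside its range is refused whole. The fingers move at their own pace and stop on an object; "newtons" is the grip in N (left out, the last holds). Time passes only in rows, so rows that do not move let the fingers close, or fill a call up. It gives the time, the measured TCP pose, the force, the opening and the grip force at its end, in the units of the state.
- read_state(): the state, without advancing time (a new reading comes with each control period).
- capture(name): name is "scene" or "top" or "wrist"; returns the picture (400x640x3 uint8, red, green, blue); there is no depth.
- calibration(name): a dict with "intrinsics" (3x3 intrinsics, pixels), "world_from_camera" (4x4, takes a point from camera to world coordinates). Camera axes: x right, y down, z forward; pixel columns grow to the right and rows downward; lengths in m; the calibration is good to about 2 mm. A picture is of the moment at which its call begins: read the wrist's pose just before it. calibration takes no time and is no camera call; for the wrist camera it gives the pose at the moment of the call.
- hand_in(): hands the job in; it is judged then, once.
Trained networks look in the newest picture that a camera, given by its name, has taken for a name from the list of things; names that differ only in an ending like _2 or _b are one class to them, and where a whole thing is asked for, a point or a joint stands for the part that bears it (a point fixed in the world has none). Each returns a list of dicts, best first, with "confidence" (0 to 1); they miss things now and then, are a little off and sometimes report something else, mostly with a low value. They report only what shows in the picture. A call takes as long as a camera call.
- spot_in(camera, thing): "position" ([x, y, z] in m, in world coordinates, good to about 4 mm: the middle of the surface that is visible of it).
- cut_out(camera, thing): "mask" (400x640 bool, what is visible of it).
- place_of(camera, thing): "position" ([x, y, z] in m, in world coordinates, good to about 4 mm: a listed point, or the origin of a listed thing).
The state is a dict: "clock": time; "qpos": joint angles; "qvel": joint speeds; "joint_efforts": joint torques, N m; "tcp_pos": TCP position; "tool_rot": TCP orientation; "force": force on the tool from outside, world axes, zero at the start; "torque": the same for the moment, N m; "width": opening from 0.0 (shut) to 1.0 (fully open); "gripper_force": force on a finger pad.
Only numpy, scipy, OpenCV 4.12 (cv2) and the standard library are available. Lean on these libraries where they do the work, as an engineer would, in place of code of your own. Each camera call takes 0.05 s, during which the arm holds its last target. There are 200 camera calls.

## Working session

There is one attempt and no reset: what is moved stays moved. The work goes in short steps, Python scripts to look and compute and a tool call to move; the robot and the scene stay as the last step left them, time stands still between calls to the robot, and variables do not carry over. Pictures are saved under pics/ and viewed, at most 10 in all, crops included, and the job is handed in when it is done.

Besides the shell and the picture viewer there is one more tool, called after "Call:" by a JSON object that holds its "fn" and its "kwargs". servo_tool: Moves the arm, as the interface text tells. Its arguments: {"type":"object","properties":{"rows":{"type":"array"},"newtons":{"type":"number"}},"required":["rows"]}

```bash
mkdir -p pics; python3 - <<'E'
from plant import *
import cv2,numpy as np
s=read_state();print(s['clock'],s['tcp_pos'],s['tool_rot'],s['width'],tcp_to_grasp)
a=[]
for c in('top','scene'):
    im=capture(c);cv2.imwrite(f'pics/{c}0.png',im[:,:,::-1])
    for t in('teak_knob_grip','silver_tube_mid','maple_knob'):
        for d in place_of(c,t)[:2]: print(c,t,d)
E
```

```text
0.0 [ 0.26866665 -0.56341     0.22994973] [-1.20419802e-03  9.75372333e-01  2.20561430e-01 -1.30342910e-04] 1.0015986768237353 0.0187
top teak_knob_grip {'position': [0.5317, 0.0983, 0.0913], 'confidence': 0.81}
top silver_tube_mid {'position': [0.637, 0.1036, 0.0834], 'confidence': 0.62}Traceback (most recent call last):
  File "<stdin>", line 8, in <module>
ValueError: it knows: silver_tube_mid, teak_knob_grip
```

View pics/top0.png

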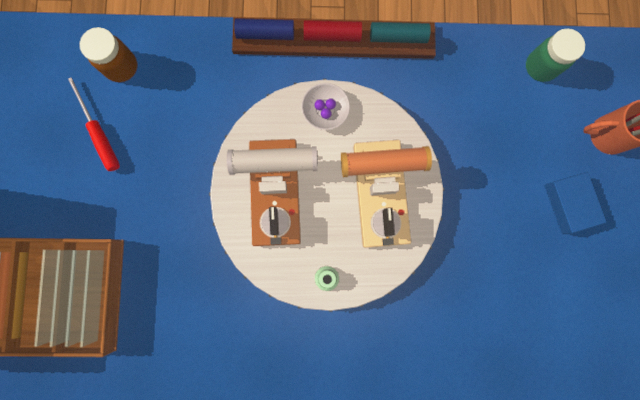

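The top view shows the teak stand at left, with its knob at about (274,222), the pointer up towards the white dot (275,203) and the red dot at (292,212). The silver tube is at (272,161). The maple stand, with the copper tube, is on the right. I'll go above the teak knob and then turn the wrist back by about 158°, so joint 6 has range for the clockwise turn.

Call:
{"fn": "servo_tool", "kwargs": {"rows": [[1,26,-24,0,0],[1,26,-24,0,0],[1,26,-24,0,0],[1,26,-24,0,0],[1,26,-24,0,0],[1,26,-24,0,0],[1,26,-24,0,0],[1,26,-24,0,0],[1,26,-24,0,0],[1,26,-24,0,0]]}}

```text
clock: 0.98
tcp_pos: [0.4005, -0.2339, 0.2311]
tool_rot: [-0.0, 0.975, 0.22, -0.0]
force: [1.6, 0.3, -0.0]
width: 0.998
gripper_force: 0.0
```

Call:
{"fn": "servo_tool", "kwargs": {"rows": [[1,26,-24,0,0],[1,26,-24,0,0],[1,26,-24,0,0],[1,26,-24,0,0],[1,26,-24,0,0],[1,26,-24,0,0],[1,26,-24,0,0],[1,26,-24,0,0],[1,26,-24,0,0],[1,26,-24,0,0]]}}

```text
clock: 1.82
tcp_pos: [0.5319, 0.0947, 0.231]
tool_rot: [0.0, 0.975, 0.221, -0.0]
force: [0.5, 0.1, -0.0]
width: 1.0
gripper_force: 0.0
```

Call:
{"fn": "servo_tool", "kwargs": {"rows": [[1,0,0,0,-7.1],[1,0,0,0,-7.1],[1,0,0,0,-7.1],[1,0,0,0,-7.1],[1,0,0,0,-7.1],[1,0,0,0,-7.1],[1,0,0,0,-7.1],[1,0,0,0,-7.1],[1,0,0,0,-7.1],[1,0,0,0,-7.1]]}}

```text
clock: 2.65
tcp_pos: [0.5315, 0.0928, 0.2309]
tool_rot: [-0.0, 0.664, 0.748, -0.0]
force: [0.1, 0.4, 0.7]
width: 1.001
gripper_force: 0.0
```

Call:
{"fn": "servo_tool", "kwargs": {"rows": [[1,0,0,0,-7.1],[1,0,0,0,-7.1],[1,0,0,0,-7.1],[1,0,0,0,-7.1],[1,0,0,0,-7.1],[1,0,0,0,-7.1],[1,0,0,0,-7.1],[1,0,0,0,-7.1],[1,0,0,0,-7.1],[1,0,0,0,-7.1]]}}

```text
clock: 3.48
tcp_pos: [0.5314, 0.0928, 0.2308]
tool_rot: [-0.0, 0.106, 0.994, -0.0]
force: [0.8, 0.2, 0.0]
width: 0.998
gripper_force: 0.0
```

```bash
python3 - <<'E'
from plant import *
import cv2,numpy as np
s=read_state();print(s['clock'],s['tcp_pos'],s['tool_rot'],s['qpos'])
R=calibration('wrist');K=R['intrinsics'];T=R['world_from_camera']
im=capture('wrist');cv2.imwrite('pics/w0.png',im[:,:,::-1])
for t in('teak_knob_grip','silver_tube_mid'):
    print(t,place_of('wrist',t)[:2])
def toworld(u,v,z):
    d=T[:3,:3]@np.linalg.inv(K)@[u,v,1];return T[:3,3]+d*(z-T[2,3])/d[2]
for d in cut_out('wrist','teak_knob_grip')[:1]:
    m=d['mask'];print('mask',d['confidence'],m.sum())
    vs,us=np.nonzero(m);print(us.min(),us.max(),vs.min(),vs.max())
print(T[:3,3],T[:3,:3].round(2).tolist())
E
```

```text
3.4833 [0.53144535 0.09283553 0.23084296] [-4.42393110e-04  1.05968613e-01  9.94369375e-01 -5.91698119e-05] [ 4.28135462e-02  3.57531573e-02  1.81530205e+00  1.48777564e-05
  1.29143000e+00 -1.31565097e+00]
teak_knob_grip [{'position': [0.5325, 0.1056, 0.0867], 'confidence': 0.71}]
silver_tube_mid [{'position': [0.6352, 0.106, 0.0867], 'confidence': 0.64}]
mask 0.83 2095
300 349 157 216
[0.45936885 0.10746538 0.37331313] [[0.21, 0.94, 0.28], [0.98, -0.2, -0.06], [-0.0, 0.29, -0.96]]
```

View pics/w0.png

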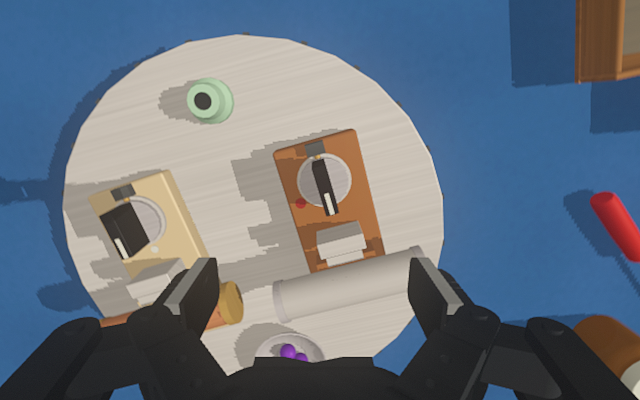

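The wrist view shows the teak knob centred near (325,183), with its white pointer ending near (333,213), towards the silver tube. I'll zoom in for the bar's centre and direction.

```bash
python3 - <<'E'
import cv2
im=cv2.imread('pics/w0.png')[140:230,275:375]
cv2.imwrite('pics/w0c.png',cv2.resize(im,None,fx=6,fy=6,interpolation=cv2.INTER_CUBIC))
E
```

```text
(no output)
```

View pics/w0c.png

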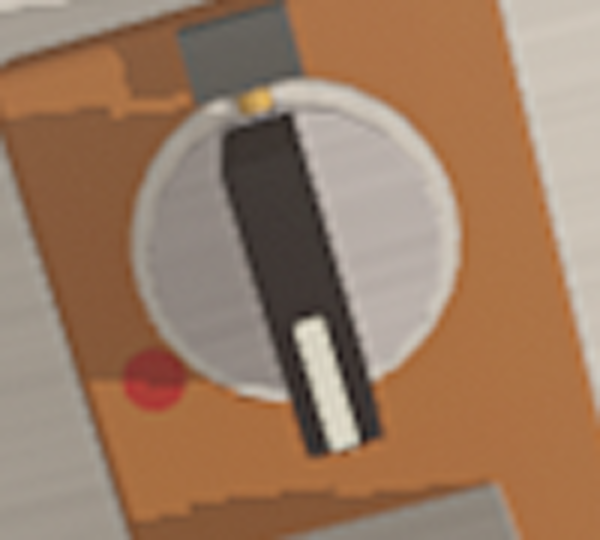

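```bash
cat > w.py <<'E'
from plant import *
import numpy as np
def ray(u,v,z,R):
    K=R['intrinsics'];T=R['world_from_camera']
    d=T[:3,:3]@np.linalg.inv(K)@[u,v,1];return T[:3,3]+d*(z-T[2,3])/d[2]
E
python3 - <<'E'
from w import *
R=calibration('wrist');s=read_state()
c=lambda x,y:(275+x/6-.4,140+y/6-.4)
for zg in(.083,.087,.091):
    P=[ray(*c(*p),zg+.012,R) for p in((310,457),(382,435),(308,160),(228,180))]
    a=(P[0]+P[1])/2;b=(P[2]+P[3])/2;d=a-b
    print(zg,'len',np.linalg.norm(d),'wid',np.linalg.norm(P[0]-P[1]),'ctr',(a+b)/2,'yaw',np.degrees(np.arctan2(d[1],d[0])),
     'disc',ray(*c(296,240),zg-.022,R), 'disc dia',np.linalg.norm(ray(*c(131,240),zg-.022,R)-ray(*c(461,240),zg-.022,R)))
w,x,y,z=s['tool_rot'];tx=np.degrees(2*np.arctan2(y,x));print('toolx yaw',tx,s['tcp_pos'])
E
```

```text
0.083 len 0.04412521993773739 wid 0.011423077489397002 ctr [0.5357606  0.10259477 0.095     ] yaw 3.220550726269821 disc [0.53278039 0.10254284 0.061     ] disc dia 0.05440890440015698
0.087 len 0.043491365040303744 wid 0.011258985987515919 ctr [0.53466662 0.10267439 0.099     ] yaw 3.2205507262698183 disc [0.53184361 0.10261447 0.065     ] disc dia 0.053712372986684
0.091 len 0.042857510142870425 wid 0.011094894485634815 ctr [0.53357264 0.10275402 0.103     ] yaw 3.22055072626979 disc [0.53090683 0.10268609 0.069     ] disc dia 0.053015841573211
toolx yaw 167.3086891486307 [0.53161139 0.0928665  0.23102102]
```

Call:
{"fn": "servo_tool", "kwargs": {"rows": [[0.6,-1,3,0,-5.3],[0.6,-1,3,0,-5.3],[0.6,-1,3.5,0,-5.3],[0.6,0,0,15,0],[0.6,0,0,15,0],[0.6,0,0,15,0],[0.6,0,0,15,0],[0.6,0,0,15,0],[0.6,0,0,0,0],[0.6,0,0,0,0]]}}

```text
clock: 4.52
tcp_pos: [0.535, 0.1018, 0.1553]
tool_rot: [-0.001, -0.029, 1.0, -0.0]
force: [-0.3, 0.3, 0.8]
width: 0.599
gripper_force: 0.0
```

```bash
python3 - <<'E'
from w import *
import cv2
s=read_state();print(s['tcp_pos'],s['tool_rot'],s['width'])
np.savez('r1.npz',**calibration('wrist'))
im=capture('wrist')
print(place_of('wrist','teak_knob_grip')[:1])
m=cut_out('wrist','teak_knob_grip')[0]['mask'];v,u=np.nonzero(m)
v0,u0=max(v.min()-12,0),max(u.min()-12,0);print(u0,v0,u.max(),v.max())
c=im[v0:v.max()+12,u0:u.max()+12,::-1]
cv2.imwrite('pics/w1c.png',cv2.resize(c,None,fx=4,fy=4,interpolation=cv2.INTER_CUBIC));print(c.shape)
E
```

```text
[0.53497088 0.10181148 0.15532276] [-1.36295668e-03 -2.87751910e-02  9.99584978e-01 -4.91584248e-05] 0.5985400156648361
[{'position': [0.5319, 0.1065, 0.0864], 'confidence': 0.98}]Traceback (most recent call last):
  File "<stdin>", line 7, in <module>
IndexError: list index out of range
```

```bash
python3 - <<'E'
from w import *
import cv2
im=capture('wrist')
c=im[60:260,220:420,::-1]
cv2.imwrite('pics/w1c.png',cv2.resize(c,None,fx=3,fy=3,interpolation=cv2.INTER_CUBIC))
E
```

```text
(no output)
```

View pics/w1c.png

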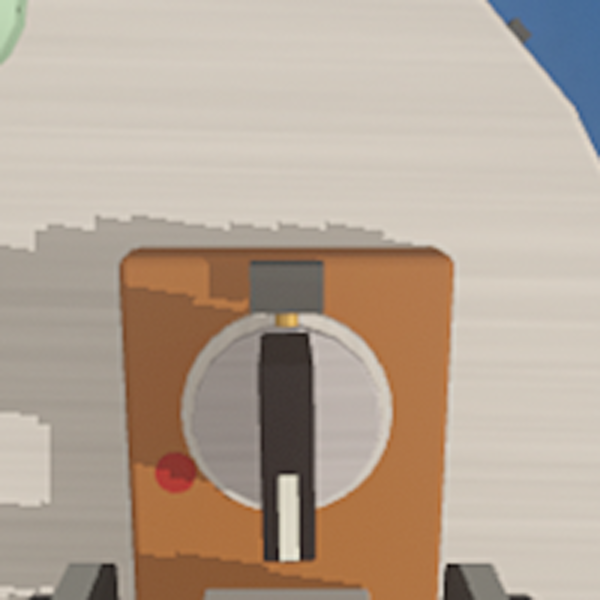

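```bash
python3 - <<'E'
from w import *
R=calibration('wrist');s=read_state()
c=lambda x,y:(220+x/3-.3,60+y/3-.3)
zg=.087
P=[ray(*c(*p),zg+.012,R) for p in((264,561),(315,561),(260,365),(312,365))]
a=(P[0]+P[1])/2;b=(P[2]+P[3])/2;d=a-b
print('len',np.linalg.norm(d),'wid',np.linalg.norm(P[0]-P[1]),'ctr',(a+b)/2,'yaw',np.degrees(np.arctan2(d[1],d[0])),'disc',ray(*c(287,413),zg-.022,R))
T=R['world_from_camera']
w,x,y,z=s['tool_rot'];print('toolx',np.degrees(2*np.arctan2(y,x)),s['tcp_pos'])
for q in ((117,565),(446,565)): print(ray(*c(*q),s['tcp_pos'][2]+.01,R))
E
```

```text
len 0.045575665366802784 wid 0.01154713260453743 ctr [0.53396737 0.10241204 0.099     ] yaw 4.490492550925477 disc [0.53183083 0.10231946 0.065     ]
toolx 183.35407385730872 [0.53701328 0.101942   0.15781168]
[0.52675339 0.07595835 0.16781168]
[0.5238393  0.12492723 0.16781168]
```

The bar's centre is at (0.533, 0.102) and measures 45.6 x 11.5 mm, which matches the given size. The disc's centre agrees. I'll descend and pinch.

Call:
{"fn": "servo_tool", "kwargs": {"rows": [[0.6,1.5,0,14,-0.7],[0.6,0,0,14,0],[0.6,0,0,14,0],[0.6,0,0,14,0],[0.6,0,0,14,0],[0.6,0,0,13,0],[0.6,0,0,0,0],[0.6,0,0,0,0],[0.6,0,0,0,0],[0.6,0,0,0,0]]}}

```text
clock: 5.55
tcp_pos: [0.5358, 0.1019, 0.0749]
tool_rot: [0.001, -0.036, 0.999, 0.0]
force: [0.4, 0.7, 1.0]
width: 0.601
gripper_force: 0.0
```

Call:
{"fn": "servo_tool", "kwargs": {"rows": [[0.4,0,0,0,0],[0.3,0,0,0,0],[0.2,0,0,0,0],[0.1,0,0,0,0],[0,0,0,0,0],[0,0,0,0,0],[0,0,0,0,0],[0,0,0,0,0],[0,0,0,0,0],[0,0,0,0,0]], "newtons": 30}}

```text
clock: 6.38
tcp_pos: [0.5348, 0.1032, 0.074]
tool_rot: [0.0, -0.035, 0.999, 0.001]
force: [-1.5, 5.3, 3.5]
width: 0.128
gripper_force: 32.7
```

Call:
{"fn": "servo_tool", "kwargs": {"rows": [[0,1,0,0,3],[0,0,0,0,4],[0,0,0,0,4],[0,0,0,0,4],[0,0,0,0,4],[0,0,0,0,4],[0,0,0,0,4],[0,0,0,0,4],[0,0,0,0,4],[0,0,0,0,0]]}}

```text
clock: 7.22
tcp_pos: [0.5345, 0.1023, 0.074]
tool_rot: [0.001, 0.267, 0.964, 0.001]
force: [1.3, 2.5, 1.3]
width: 0.134
gripper_force: 32.5
```

Call:
{"fn": "servo_tool", "kwargs": {"rows": [[0,0,0,0,4],[0,0,0,0,4],[0,0,0,0,4],[0,0,0,0,4],[0,0,0,0,4],[0,0,0,0,4],[0,0,0,0,2],[0,0,0,0,0],[0,0,0,0,0],[0,0,0,0,0]]}}

```text
clock: 8.05
tcp_pos: [0.5339, 0.1018, 0.074]
tool_rot: [0.0, 0.476, 0.88, 0.0]
force: [0.2, 1.6, 5.7]
width: 0.135
gripper_force: 33.0
```

The tool has turned 61° and its grip held. I'll release, rise and check.

Call:
{"fn": "servo_tool", "kwargs": {"rows": [[0.2,0,0,0,0],[0.4,0,0,0,0],[0.6,0,0,0,0],[0.6,0,0,0,0],[0.6,0,0,0,0],[0.6,0,0,-10,0],[0.6,0,0,-20,0],[0.6,0,0,-25,0],[0.6,0,0,-25,0],[0.6,0,0,0,0]]}}

```text
clock: 8.88
tcp_pos: [0.5378, 0.102, 0.1601]
tool_rot: [0.005, 0.476, 0.879, 0.003]
force: [0.7, 0.6, 2.1]
width: 0.603
gripper_force: 0.0
```

```bash
python3 - <<'E'
from w import *
import cv2
s=read_state();print(s['tcp_pos'],s['width'],s['gripper_force'])
im=capture('wrist');cv2.imwrite('pics/w2.png',im[:,:,::-1])
print(place_of('wrist','silver_tube_mid')[:1])
E
```

```text
[0.53783871 0.10201733 0.16006149] 0.6028481886840876 0.0
[{'position': [0.6341, 0.1061, 0.0851], 'confidence': 0.82}]
```

View pics/w2.png

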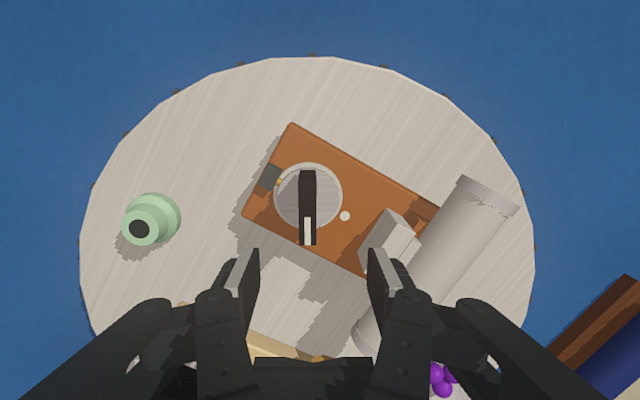

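The pointer at (308,232) now covers the red dot, and the white dot at (345,216) is free. The silver tube still lies in its cradle and the gripper touches nothing.

```bash
python3 -c "from plant import *;print(hand_in())"
```

```text
the job is handed in; nothing more can be done
None
```

I turned the teak stand's knob about 61° clockwise. Its pointer rests at the red dot, the silver tube is still in its cradle and I did not touch the maple knob. I let go and handed the job in; no verdict came back.

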